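# Close the glaze mixer and push its keyed crank home

## Robot

A 7-joint arm with a two-finger parallel gripper is mounted at the origin on the work surface. World frame = base frame: x ahead of the robot, y to its left, z up, the work surface at z = 0. Lengths are in m, angles in rad, forces in N, time in s.
With the tool pointing down it reaches from about 0.425 to 0.875 m from the base axis. Payload 4.7 kg.
Tool frame: the origin (TCP) lies at the very end of the fingers, on their centre line; the grasp point (between the pads) lies 19 mm behind it; z points along the fingers, y is the line along which they close (so a half turn about z gives the same grasp; the last joint's range is limited). The gripper opens to 87 mm and grips with 3 to 60 N. Pads are 19 mm wide; open, the fingers measure 117 mm over their backs; the gripper's body (75 mm by 190 mm) begins 51 mm behind the grasp point.
Start: joints at [-1.217, 0.321, -0.07, 1.45, 0.023, 1.371, -0.057], TCP at [0.217, 0.613, 0.223] pointing down, gripper open.
Joint ranges: [-2.86, 2.86], [-0.3, 2.09], [-1.38, 1.24], [0.06, 2.45], [-1.56, 4.7], [0.09, 2.05], [-2.69, 2.69]. Speed limits (rad/s): [2.57, 2.57, 3.14, 3.14, 3.14, 3.14, 3.14].

## Interface

Orientations are given as a rotation vector (axis times angle).
In Python, from bench import ctrl, vision gives the robot as it stands.
- The arm moves only by the tool jog_arm, never from a script. Its argument "increments" is a list of rows, each an object of numbers: "tx", "ty", "tz": the shift along the tool's x, y, z in mm; "wx", "wy", "wz": the turn, a rotation vector about the tool's x, y, z in rad; "gripper": the opening, from 0 (shut) to 1 (fully open). In form: [{"tx": .., "ty": .., "tz": .., "wx": .., "wy": .., "wz": .., "gripper": ..}, ...]. A call has exactly 5 rows; each row is the pose to reach, as a shift and turn from the pose commanded when the call began, along the tool's axes at that moment; what a row does not reach only later rows make up. A row lasts 1/12 s, in which the tool goes at most 41.7 mm and 7.16 degrees, less where a joint would pass 70% of its speed; a pose out of reach is approached as far as the arm can. A call with a gripper value outside its range is refused whole. The fingers move at their own pace and stop on an object; "grip_force" is the grip in N (left out, the last holds). Time passes only in rows, so rows that repeat a pose let the fingers close, or fill a call up. It gives the time, the measured TCP pose, the force, the opening and the grip force at its end, in the units of the state.
- ctrl.get_state(): the state, without advancing time (a new reading comes with each control period).
- vision.get_image(name): name is "scene" or "top" or "wrist"; returns a dict with "color" (400x640x3 uint8, blue, green, red), "fx", "fy", "cx", "cy" (pixels), "extrinsics" (4x4, takes a point from world to camera coordinates). Camera axes: x right, y down, z forward; pixel columns grow to the right and rows downward; lengths in m; the calibration is good to about 2 mm. A picture is of the moment at which its call begins. There is no depth.
- ctrl.close_job(): hands the job in; it is judged then, once.
Trained networks look in the newest picture that a camera, given by its name, has taken for a name from the list of things; names that differ only in an ending like _2 or _b are one class to them, and where a whole thing is asked for, a point or a joint stands for the part that bears it (a point fixed in the world has none). Each returns a list of dicts, best first, with "conf" (0 to 1); they miss things now and then, are a little off and sometimes report something else, mostly with a low value. They report only what shows in the picture. A call takes as long as a camera call. They do not tell look-alikes from the thing itself.
- vision.spot_in(camera, thing): "bbox" ([left, top, right, bottom] in pixels, round what is visible of it).
The state is a dict: "time": time; "joint_positions": joint angles; "qd": joint speeds; "joint_torque": joint torques, N m; "position": TCP position; "tool_rot": TCP orientation; "ft_force": force on the tool from outside, world axes, zero at the start; "torque": the same for the moment, N m; "grip_width": opening from 0.0 (shut) to 1.0 (fully open); "grip_force": force on a finger pad.
Only numpy, scipy, OpenCV 4.12 (cv2) and the standard library are available. Lean on these libraries where they do the work, as an engineer would, in place of code of your own. Each camera call takes 0.05 s, during which the arm holds its last target. There are 200 camera calls.

## Task

Shut the lid of the bench glaze mixer, then take the crank from the wooden stand, put the nose of its shaft into the hub that stands up through the lid's window, and turn it while pushing gently until its key finds the slot and drops in. Push the crank down against the spring until its flange is flush on the hub, and finish still gripping it and holding it pressed down there. Leave the pots and tools standing around as they are.

Things in the scene. Friction and masses are not known exactly. Their poses are not given: they have to be found in the camera images.
- mixer: Glaze mixer: grey plastic tub 220 x 220 mm, 100 mm high, fixed to the table, white lid hinged on its far side. Origin under the tub's centre, z up, x from its front (robot side) to its hinge side
- hub_mouth (a point): Centre of the top face of the hub in the tub's middle, 120 mm above the table; axes those of the tub (it does not turn with the hub). Steel hub 52 mm across, bore 22 mm, one keyway slot 9 mm wide reaching 17.5 mm from the axis, open at the top. The slot lies 0.1 to 1.5 rad counter-clockwise of x, seen from above: look or feel for it. A light touch does not turn it
- seat (a joint): Sprung seat in the hub's bore, m: 0 at rest (30 mm below the mouth), grows as it is pushed down, 0.008 at its stop. It takes about 4 N to start moving and 0.7 N more per mm, and lifts the crank again when let go. It reads 0.006 with the crank's flange flush on the hub
- lid (a joint): Angle of the lid, rad: 0 shut on the tub's rim, 0.7 to 1.15 open at the start. Lid 222 mm square, 8 mm thick, with a 68 mm square window in its middle through which the hub stands up when it is shut (12 mm proud of the lid). A stiff hinge: it stays where it is left; a few newtons on its outer face near the front edge push it shut
- lid_front (a point): Point on the lid's outer (upper) face in the middle of its solid front strip, 27 mm from the front edge and 195 mm from the hinge line. x points along the lid to the hinge, z out of the outer face (up when shut)
- lid_hinge (a point): Middle of the lid's hinge line, level with the lid's inner face, at the tub's far rim: 100 mm above the table, 110 mm from the tub's centre. It turns with the lid; y is the hinge axis, opening is a positive turn about y
- crank: Steel crank, 0.15 to 0.31 kg. Origin on the shaft's axis at the underside of its flange (48 mm in diameter, 8 mm thick), z up along the shaft, x to its knob and key. Below the flange the shaft is 18 mm in diameter and 36 mm long. It hangs by the flange in the stand; lift it straight up 40 mm or more
- crank_key (a point): Lower end of the key's outer edge. The key, 6 mm wide, runs from the flange 20 mm down and reaches 15 mm from the shaft's axis towards the crank's +x, the side of the knob. The last 16 mm of the shaft below it are a round nose without key
- crank_grip (a point): Where to grip: middle of the crank's arm, on the shaft's axis, 38 mm above the crank's origin. The arm is a bar 14 mm wide (y) and 16 mm high, from x = -28 to +78 mm. On its long end, above the side of the key, stands a wooden knob 22 mm in diameter at x = 66 mm, its top 76 mm above the crank's origin
- stand: Wooden block 170 x 90 mm, 55 mm high, fixed to the table; origin centre of underside. The crank hangs in its 33 mm hole at x = -45 mm, the stirrer stands in its 19 mm hole at x = +67 mm
- stirrer: Plain wooden stirring rod with a ball top, 116 mm tall, upright in the stand; origin at its foot. Leave
- mug: Terracotta mug, 72 mm across, 85 mm high, origin under its centre. Leave
- brush: Brush lying on the table, origin on its underside. Leave
- jar: Closed glass jar, 64 mm across, 100 mm high, origin under its centre. Leave
- bowl: Bowl 120 mm across, 55 mm high, origin under its centre. Leave
- puck: Solid round of fired clay, 70 mm across, 50 mm high. Leave
- pot: White pot, 90 mm across, 65 mm high. Leave
- rib: Flat wooden potter's rib, 100 x 50 x 12 mm. Leave
Things that resemble listed ones, but are neither listed nor needed, are in the scene too. Leave any purple or yellow look-alike of the crank alone.

How it is judged:
On the way, in this order (a step that is already met when the one before it is completed fails the run):
1. the lid is shut (value of joint lid below 0.05 rad), for 0.2 s.
2. with the lid shut, the nose of the crank's shaft is in the hub's bore (horizontal distance between crank and hub_mouth below 0.006 m and angle between crank's own z axis and vertical below 0.12 rad and z of crank in the frame of hub_mouth below 0.031 m and value of joint lid below 0.05 rad), for 0.05 s.
3. the key is in its slot and the crank is pushed down flush (value of joint lid below 0.05 rad and z of crank in the frame of hub_mouth below 0.002 m and horizontal distance between crank and hub_mouth below 0.005 m and angle between crank's own z axis and vertical below 0.08 rad and value of joint seat above 0.004 m and contact force between the fingers and crank above 1 N), for 0.3 s.
At the end, for the whole second after the job is handed in: Lid shut (below 0.05 rad); crank upright within 0.08 rad, on the hub's axis within 5 mm, its flange within 2 mm of the hub's top, the sprung seat pushed down more than 4 mm, and the fingers still touching the crank with more than 1 N (all of step 3); the arm keeps its last pose, push and grip.
It fails at once if the crank is rammed against the mixer with over 60 N (contact force between crank and mixer above 60 N).
It fails at once if a bystander is moved by more than 40 mm (distance of any of mug, brush, jar, bowl, puck, pot, rib, stirrer from where it was at the start of the episode above 0.04 m).
It also fails if it takes over 72 s, if anything falls off the work surface, if the arm or the gripper's body presses on something with over 40 N, if the wrist force passes 120 N, or if a joint passes its speed limit or range.

## Working session

There is one attempt and no reset: what is moved stays moved. The work goes in short steps, Python scripts to look and compute and a tool call to move; the robot and the scene stay as the last step left them, time stands still between calls to the robot, and variables do not carry over. Pictures are saved under pics/ and viewed, at most 10 in all, crops included, and the job is handed in when it is done.

Besides the shell and the picture viewer there is one more tool, called as name([rows], argument=value, ...), one row to a line, values as JSON. jog_arm: Moves the arm, as the interface text tells. Its arguments: {"type":"object","properties":{"increments":{"type":"array"},"grip_force":{"type":"number"}},"required":["increments"]}

```bash
mkdir -p pics; ls; cat > h.py <<'E'
import numpy as np, cv2
from bench import ctrl, vision
from scipy.spatial.transform import Rotation as R
def ray(im,u,v):
    E=np.array(im["extrinsics"]);d=np.array([(u-im["cx"])/im["fx"],(v-im["cy"])/im["fy"],1.])
    return -E[:3,:3].T@E[:3,3],E[:3,:3].T@d
def atz(im,u,v,z):
    c,d=ray(im,u,v);return c+d*(z-c[2])/d[2]
def proj(im,p):
    E=np.array(im["extrinsics"]);q=E[:3,:3]@np.asarray(p,float)+E[:3,3]
    return np.array([im["fx"]*q[0]/q[2]+im["cx"],im["fy"]*q[1]/q[2]+im["cy"]])
def local(dw):
    s=ctrl.get_state();return R.from_rotvec(s["tool_rot"]).inv().apply(dw)*1000
E
python3 - <<'E'
from h import *
s=ctrl.get_state();print({k:np.round(v,3) for k,v in s.items()})
print(R.from_rotvec(s["tool_rot"]).as_matrix().round(2))
ims={}
for c in("scene","top"):
    im=vision.get_image(c);cv2.imwrite(f"pics/{c}0.png",im["color"]);print(c,im["fx"],im["cx"],im["cy"],np.array(im["extrinsics"]).round(3).tolist())
    np.save(f"pics/{c}.npy",im,allow_pickle=True)
    for t in("mixer","crank","stand","lid","hub_mouth","stirrer"):
        print(t,[(np.round(d["bbox"]).tolist(),round(d["conf"],2)) for d in vision.spot_in(c,t)[:4]])
E
```

```text
pics
{'time': np.float64(0.0), 'joint_positions': array([-1.217,  0.322, -0.07 ,  1.452,  0.023,  1.371, -0.057]), 'qd': array([ 0.   , -0.   , -0.001,  0.001, -0.   ,  0.   ,  0.001]), 'joint_torque': array([ 0.0000e+00, -4.9131e+01, -4.0400e-01, -3.1252e+01, -6.4000e-02,
        4.4000e-02,  0.0000e+00]), 'position': array([0.217, 0.612, 0.221]), 'tool_rot': array([-5.310e-01, -3.096e+00,  3.000e-03]), 'ft_force': array([-0.327,  0.108, -0.483]), 'torque': array([-0.013,  0.044,  0.081]), 'grip_force': np.float64(0.0), 'grip_width': np.float64(1.001)}
[[-0.94  0.33 -0.  ]
 [ 0.33  0.94 -0.  ]
 [-0.   -0.   -1.  ]]
scene 390.1656612404201 326.02241411914906 202.5235986602065 [[-0.239, 0.971, 0.007, 0.156], [0.791, 0.199, -0.579, -0.387], [-0.563, -0.133, -0.816, 1.59], [0.0, 0.0, 0.0, 1.0]]
mixer [([365.0, 175.0, 471.0, 284.0], 0.92), ([244.0, 171.0, 268.0, 189.0], 0.26)]
crank [([247.0, 169.0, 270.0, 191.0], 0.77), ([247.0, 144.0, 276.0, 172.0], 0.65), ([228.0, 259.0, 269.0, 290.0], 0.65), ([216.0, 114.0, 240.0, 142.0], 0.55)]
stand [([229.0, 174.0, 272.0, 227.0], 0.8)]
lid [([366.0, 175.0, 468.0, 269.0], 0.92)]
hub_mouth [([364.0, 171.0, 473.0, 283.0], 0.76)]
stirrer [([239.0, 196.0, 249.0, 213.0], 0.52)]
top 493.0615305646379 327.5514181025765 198.2465178268335 [[-0.015, -1.0, 0.007, -0.025], [-0.991, 0.014, -0.132, 0.57], [0.132, -0.009, -0.991, 1.572], [0.0, 0.0, 0.0, 1.0]]
mixer [([190.0, 155.0, 285.0, 235.0], 0.66)]
crank [([457.0, 272.0, 484.0, 313.0], 0.69), ([399.0, 241.0, 430.0, 276.0], 0.64), ([355.0, 115.0, 392.0, 139.0], 0.61), ([386.0, 198.0, 415.0, 220.0], 0.55)]
stand [([387.0, 174.0, 423.0, 228.0], 0.84), ([461.0, 188.0, 492.0, 216.0], 0.41)]
lid [([189.0, 152.0, 280.0, 187.0], 0.78)]
hub_mouth [([187.0, 151.0, 282.0, 235.0], 0.83)]
stirrer [([400.0, 178.0, 411.0, 182.0], 0.39)]
```

```bash
python3 -c "
import cv2,numpy as np
a=cv2.imread('pics/scene0.png');b=cv2.imread('pics/top0.png');cv2.imwrite('pics/b.png',cv2.resize(np.vstack([a,b]),(480,600)))"
```

```text
(no output)
```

View pics/scene0.png

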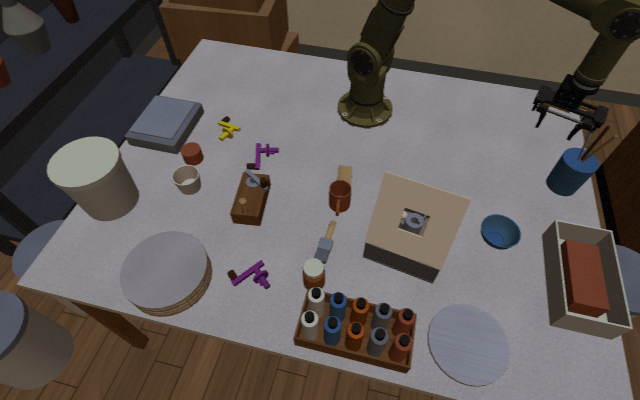

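View pics/top0.png

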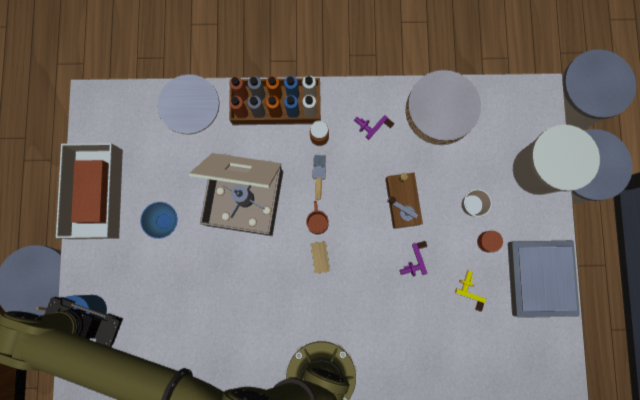

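The scene picture shows the mixer with its lid open around (415,225), and the stand with the grey crank at (252,195). In the top picture the mixer is near (240,205) and the stand near (404,200). I'll zoom in on both.

```bash
python3 -c "
import cv2,numpy as np
b=cv2.imread('pics/top0.png');a=cv2.imread('pics/scene0.png')
z=lambda i,x,y,w,h,k:cv2.resize(i[y:y+h,x:x+w],None,fx=k,fy=k,interpolation=cv2.INTER_CUBIC)
t=np.hstack([z(b,185,145,105,95,4),z(b,380,165,55,95,4),np.zeros((380,4*35,3),np.uint8)])
c=np.hstack([z(a,225,165,55,70,3),z(a,360,165,120,70,3)])
t[:0]=0
o=np.zeros((600,800,3),np.uint8);o[:380,:780]=t;o[385:595,:525]=c
cv2.imwrite('pics/z0.png',o)"
```

```text
(no output)
```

View pics/z0.png

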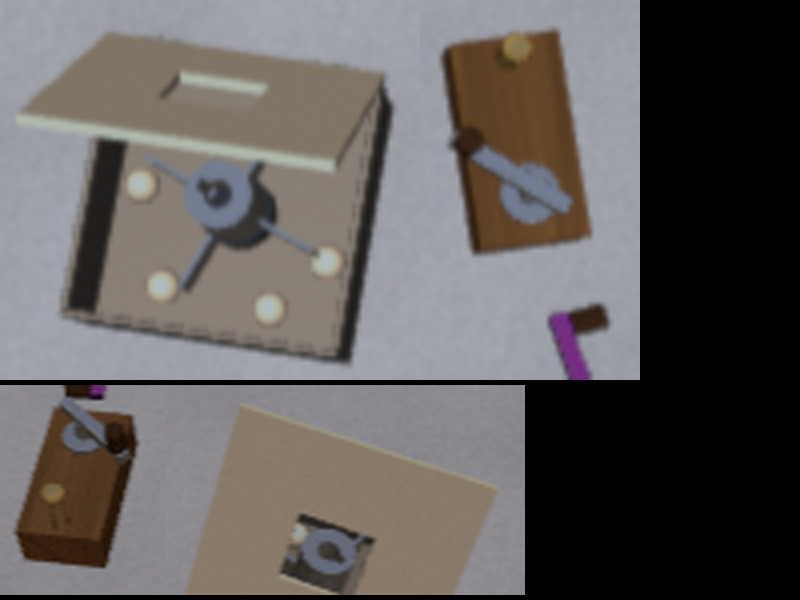

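Zoomed view: the hub top is at top-pixel (239.7,192.8), and its keyway lobe points left and slightly up. The crank flange is at about (412.5,213.3), its knob at (396.7,200), and the arm tail at (422,216).

```bash
python3 - <<'E'
from h import *
T=np.load('pics/top.npy',allow_pickle=True).item();S=np.load('pics/scene.npy',allow_pickle=True).item()
t=lambda x,y:(x/4+185,y/4+145); k=lambda x,y:((x-420)/4+380,y/4+165)
p=lambda n,q:print(n,np.round(q,4))
p("hub top",atz(T,*t(218,192),.12)); p("hub scene",atz(S,415,220.3,.12))
p("slot tip",atz(T,*t(204,185),.12))
for n,q in dict(FL=(62,316),FR=(350,360),BR=(388,100)).items(): p(n,atz(T,*t(*q),.1))
for n,q in dict(lidL=(18,114),lidR=(335,160)).items(): p(n,[proj(T,[0,0,0])*0,t(*q)])
st=[atz(T,*k(*q),.055) for q in[(450,48),(557,31),(590,237),(476,251)]]
for q in st:p("st",q)
p("st c",np.mean(st,0))
p("flange top",atz(T,*k(529,193),.063)); p("flange scene",atz(S,253,182.3,.063))
a=atz(T,*k(566,205),.101);b=atz(T,*k(482,150),.101);p("tail",a);p("arm2",b);p("knob",atz(T,*k(467,138),.131));print(np.arctan2(*(b-a)[1::-1]))
# stirrer
p("stir",atz(T,*k(517,48),.113))
for z in (.2,.25,.28): p("lidL",atz(T,*t(18,114),z));p("lidR",atz(T,*t(335,160),z))
E
```

```text
hub top [0.5784 0.2401 0.12  ]
hub scene [0.5796 0.2472 0.12  ]
slot tip [0.584 0.251 0.12 ]
FL [0.4856 0.3639 0.1   ]
FR [0.4481 0.1401 0.1   ]
BR [0.6529 0.1101 0.1   ]
lidL [[  0.    0. ]
 [189.5 173.5]]
lidR [[  0.     0.  ]
 [268.75 185.  ]]
st [ 0.6338 -0.2289  0.055 ]
st [ 0.6466 -0.3165  0.055 ]
st [ 0.4783 -0.3366  0.055 ]
st [ 0.4684 -0.2446  0.055 ]
st c [ 0.5568 -0.2816  0.055 ]
flange top [ 0.5137 -0.2875  0.063 ]
flange scene [ 0.521  -0.2802  0.063 ]
tail [ 0.5001 -0.3096  0.101 ]
arm2 [ 0.5443 -0.2453  0.101 ]
knob [ 0.5501 -0.2297  0.131 ]
0.9681471020712291
stir [ 0.6229 -0.2737  0.113 ]
lidL [0.6268 0.3741 0.2   ]
lidR [0.5893 0.1407 0.2   ]
lidL [0.6174 0.3604 0.25  ]
lidR [0.5812 0.1352 0.25  ]
lidL [0.6118 0.3522 0.28  ]
lidR [0.5763 0.1318 0.28  ]
```

jog_arm([
  {"tz":-36,"wz":-0.036,"gripper":0},
  {"tz":-72,"wz":-0.072,"gripper":0},
  {"tz":-108,"wz":-0.108,"gripper":0},
  {"tz":-144,"wz":-0.144,"gripper":0},
  {"tz":-180,"wz":-0.18,"gripper":0},
], grip_force=30)

```text
validation failed for argument at $.in...
```

jog_arm([
  {"tx":-33,"ty":-20.5,"gripper":0},
  {"tx":-66,"ty":-41,"gripper":0},
  {"tx":-99,"ty":-61.5,"gripper":0},
  {"tx":-132,"ty":-82,"gripper":0},
  {"tx":-165,"ty":-102.5,"gripper":0},
])

```text
validation failed for argument at $.in...
```

jog_arm([
  {"tx":-33,"ty":-20.5,"gripper":0},
  {"tx":-66,"ty":-41,"gripper":0},
  {"tx":-99,"ty":-61.5,"gripper":0},
  {"tx":-132,"ty":-82,"gripper":0},
  {"tx":-165,"ty":-102.5,"gripper":0},
])

```text
validation failed for argument at $.in...
```

jog_arm([
  {"tx":0,"ty":0,"tz":-36,"wx":0,"wy":0,"wz":-0.036,"gripper":0},
  {"tx":0,"ty":0,"tz":-72,"wx":0,"wy":0,"wz":-0.072,"gripper":0},
  {"tx":0,"ty":0,"tz":-108,"wx":0,"wy":0,"wz":-0.108,"gripper":0},
  {"tx":0,"ty":0,"tz":-144,"wx":0,"wy":0,"wz":-0.144,"gripper":0},
  {"tx":0,"ty":0,"tz":-180,"wx":0,"wy":0,"wz":-0.18,"gripper":0},
], grip_force=30)

```text
time: 1.12
position: [0.2166, 0.6125, 0.4046]
tool_rot: [0.248, 3.132, 0.001]
ft_force: [-0.5, 1.4, 0.6]
grip_width: 0.706
grip_force: 0.0
```

jog_arm([
  {"tx":-33,"ty":-20.5,"tz":0,"wx":0,"wy":0,"wz":0,"gripper":0},
  {"tx":-66,"ty":-41,"tz":0,"wx":0,"wy":0,"wz":0,"gripper":0},
  {"tx":-99,"ty":-61.5,"tz":0,"wx":0,"wy":0,"wz":0,"gripper":0},
  {"tx":-132,"ty":-82,"tz":0,"wx":0,"wy":0,"wz":0,"gripper":0},
  {"tx":-165,"ty":-102.5,"tz":0,"wx":0,"wy":0,"wz":0,"gripper":0},
])

```text
time: 1.53
position: [0.3644, 0.484, 0.4029]
tool_rot: [0.25, 3.131, 0.001]
ft_force: [0.3, 0.3, 0.0]
grip_width: 0.325
grip_force: 0.0
```

jog_arm([
  {"tx":-33,"ty":-20.5,"tz":0,"wx":0,"wy":0,"wz":0,"gripper":0},
  {"tx":-66,"ty":-41,"tz":0,"wx":0,"wy":0,"wz":0,"gripper":0},
  {"tx":-99,"ty":-61.5,"tz":0,"wx":0,"wy":0,"wz":0,"gripper":0},
  {"tx":-132,"ty":-82,"tz":0,"wx":0,"wy":0,"wz":0,"gripper":0},
  {"tx":-165,"ty":-102.5,"tz":0,"wx":0,"wy":0,"wz":0,"gripper":0},
])

```text
time: 1.95
position: [0.511, 0.3565, 0.403]
tool_rot: [0.25, 3.131, 0.001]
ft_force: [-0.4, -0.4, 0.1]
grip_width: 0.019
grip_force: 0.0
```

jog_arm([
  {"tx":-35,"ty":-20.5,"tz":0,"wx":0,"wy":0,"wz":0,"gripper":0},
  {"tx":-70,"ty":-41,"tz":0,"wx":0,"wy":0,"wz":0,"gripper":0},
  {"tx":-105,"ty":-61.5,"tz":0,"wx":0,"wy":0,"wz":0,"gripper":0},
  {"tx":-140,"ty":-82,"tz":0,"wx":0,"wy":0,"wz":0,"gripper":0},
  {"tx":-175,"ty":-102.5,"tz":0,"wx":0,"wy":0,"wz":0,"gripper":0},
])

```text
time: 2.37
position: [0.6675, 0.2276, 0.4029]
tool_rot: [0.25, 3.131, 0.001]
ft_force: [0.9, 1.0, 1.8]
grip_width: 0.006
grip_force: 0.0
```

jog_arm([
  {"tx":0,"ty":0,"tz":32,"wx":0,"wy":0,"wz":0,"gripper":0},
  {"tx":5,"ty":0,"tz":64,"wx":0,"wy":0,"wz":0,"gripper":0},
  {"tx":12,"ty":0,"tz":95,"wx":0,"wy":0,"wz":0,"gripper":0},
  {"tx":25,"ty":0,"tz":120,"wx":0,"wy":0,"wz":0,"gripper":0},
  {"tx":42,"ty":0,"tz":120,"wx":0,"wy":0,"wz":0,"gripper":0},
])

```text
time: 2.78
position: [0.6223, 0.2341, 0.2749]
tool_rot: [-0.252, -3.122, 0.009]
ft_force: [-0.3, -0.0, -1.1]
grip_width: 0.003
grip_force: 0.0
```

jog_arm([
  {"tx":13,"ty":0,"tz":6,"wx":0,"wy":0,"wz":0,"gripper":0},
  {"tx":26,"ty":0,"tz":14,"wx":0,"wy":0,"wz":0,"gripper":0},
  {"tx":42,"ty":0,"tz":25,"wx":0,"wy":0,"wz":0,"gripper":0},
  {"tx":58,"ty":0,"tz":38,"wx":0,"wy":0,"wz":0,"gripper":0},
  {"tx":71,"ty":0,"tz":51,"wx":0,"wy":0,"wz":0,"gripper":0},
])

```text
time: 3.2
position: [0.5544, 0.2471, 0.2321]
tool_rot: [0.25, 3.13, 0.002]
ft_force: [-0.2, -0.1, 1.0]
grip_width: 0.007
grip_force: 0.7
```

jog_arm([
  {"tx":10,"ty":0,"tz":12,"wx":0,"wy":0,"wz":0,"gripper":0},
  {"tx":21,"ty":0,"tz":27,"wx":0,"wy":0,"wz":0,"gripper":0},
  {"tx":30,"ty":0,"tz":43,"wx":0,"wy":0,"wz":0,"gripper":0},
  {"tx":37,"ty":0,"tz":59,"wx":0,"wy":0,"wz":0,"gripper":0},
  {"tx":42,"ty":0,"tz":75,"wx":0,"wy":0,"wz":0,"gripper":0},
])

```text
time: 3.62
position: [0.5127, 0.2541, 0.1565]
tool_rot: [0.25, 3.131, 0.002]
ft_force: [-0.6, 0.3, 2.0]
grip_width: 0.009
grip_force: 0.5
```

jog_arm([
  {"tx":3,"ty":0,"tz":14,"wx":0,"wy":0,"wz":0,"gripper":0},
  {"tx":6,"ty":0,"tz":28,"wx":0,"wy":0,"wz":0,"gripper":0},
  {"tx":8,"ty":0,"tz":39,"wx":0,"wy":0,"wz":0,"gripper":0},
  {"tx":8,"ty":0,"tz":45,"wx":0,"wy":0,"wz":0,"gripper":0},
  {"tx":8,"ty":0,"tz":49,"wx":0,"wy":0,"wz":0,"gripper":0},
])

```text
time: 4.03
position: [0.5047, 0.2548, 0.1082]
tool_rot: [-0.25, -3.13, 0.001]
ft_force: [-8.9, -4.2, 27.6]
grip_width: 0.006
grip_force: 13.5
```

```bash
python3 - <<'E'
from h import *
im=vision.get_image("scene");cv2.imwrite("pics/s1.png",im["color"]);s=ctrl.get_state();print(s["position"],s["ft_force"])
E
```

```text
[0.50504245 0.25489595 0.10855173] [-0.32457166 -0.77175117 -0.14664917]
```

View pics/s1.png

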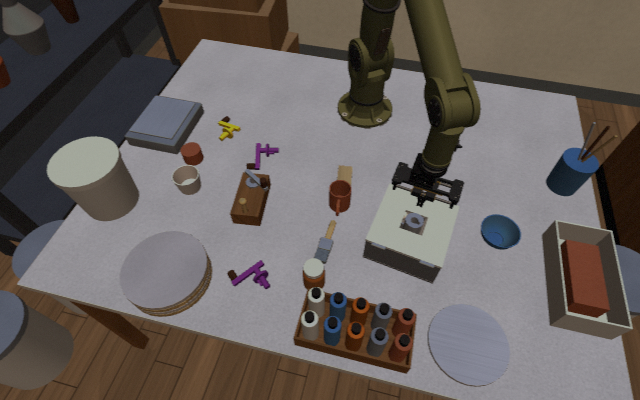

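The lid is shut flat, with the hub standing through its window at about (413,221). Next I'll raise the arm and look at the hub with the wrist camera.

jog_arm([
  {"tx":0,"ty":0,"tz":-30,"wx":0,"wy":0,"wz":0,"gripper":1},
  {"tx":0,"ty":0,"tz":-66,"wx":0,"wy":0,"wz":0,"gripper":1},
  {"tx":0,"ty":0,"tz":-102,"wx":0,"wy":0,"wz":0,"gripper":1},
  {"tx":0,"ty":0,"tz":-135,"wx":0,"wy":0,"wz":0,"gripper":1},
  {"tx":0,"ty":0,"tz":-150,"wx":0,"wy":0,"wz":0,"gripper":1},
])

```text
time: 4.5
position: [0.5075, 0.2556, 0.2634]
tool_rot: [0.251, 3.125, 0.007]
ft_force: [0.5, -1.2, 1.0]
grip_width: 0.302
grip_force: 0.0
```

```bash
python3 - <<'E'
from h import *
im=vision.get_image("wrist");s=ctrl.get_state();np.save("pics/w1.npy",im,allow_pickle=True)
print(s["position"],proj(im,[.579,.242,.12]),ray(im,im["cx"],im["cy"]))
T=vision.get_image("top")
u,v=proj(im,[.579,.242,.12]);u=int(np.clip(u,70,570));v=int(np.clip(v,60,340))
w=im["color"];a=cv2.resize(w[v-60:v+60,u-70:u+70],None,fx=3,fy=3);print(u-70,v-60)
b=cv2.resize(T["color"][165:215,215:265],None,fx=7,fy=7)
o=np.zeros((600,800,3),np.uint8);o[:360,:420]=a;o[:350,430:780]=b;o[365:565,:320]=cv2.resize(w,(320,200));cv2.imwrite("pics/w1.png",o)
E
```

```text
[0.50825867 0.25605968 0.26500197] [320.83749001 255.12005784] (array([0.43721647, 0.26568211, 0.425812  ]), array([ 0.26082593, -0.03801246, -0.96463718]))
250 195
```

View pics/w1.png

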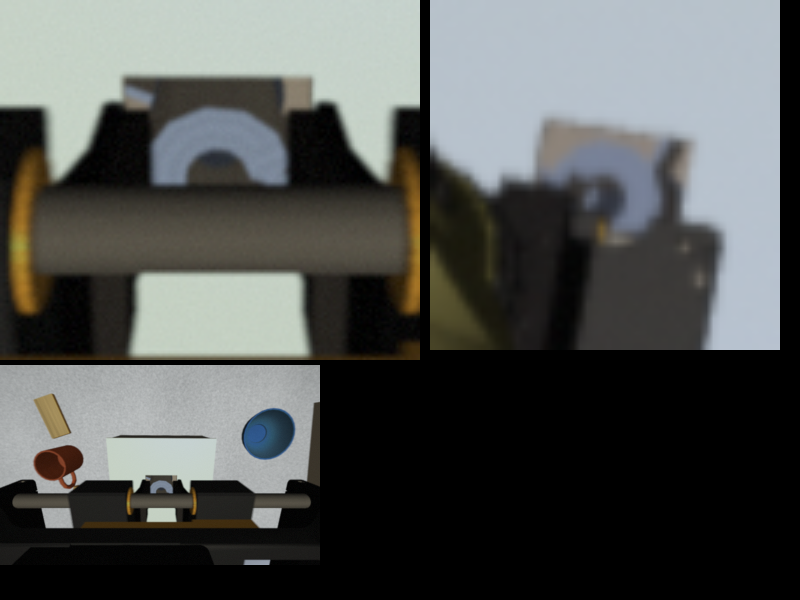

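The wrist crop shows the hub at about (321,238), but the fingers hide its lower half, so I'll back off 70 mm.

jog_arm([
  {"tx":20,"ty":0,"tz":0,"wx":0,"wy":0,"wz":0,"gripper":1},
  {"tx":45,"ty":0,"tz":0,"wx":0,"wy":0,"wz":0,"gripper":1},
  {"tx":60,"ty":0,"tz":0,"wx":0,"wy":0,"wz":0,"gripper":1},
  {"tx":70,"ty":0,"tz":0,"wx":0,"wy":0,"wz":0,"gripper":1},
  {"tx":70,"ty":0,"tz":0,"wx":0,"wy":0,"wz":0,"gripper":1},
])

```text
time: 5.02
position: [0.4344, 0.2666, 0.257]
tool_rot: [-0.247, -3.131, 0.0]
ft_force: [0.4, -0.3, -0.4]
grip_width: 0.772
grip_force: 0.0
```

```bash
python3 - <<'E'
from h import *
im=vision.get_image("wrist");s=ctrl.get_state();np.save("pics/w2.npy",im,allow_pickle=True)
print(s["position"],proj(im,[.579,.242,.12]))
T=vision.get_image("top");S=vision.get_image("scene");np.save("pics/t2.npy",T,allow_pickle=True);np.save("pics/s2.npy",S,allow_pickle=True)
u,v=map(int,proj(im,[.579,.242,.12]));w=im["color"];print(u-40,v-35)
a=cv2.resize(w[v-35:v+35,u-40:u+40],None,fx=6,fy=6,interpolation=cv2.INTER_CUBIC)
b=cv2.resize(T["color"][170:210,220:260],None,fx=7,fy=7,interpolation=cv2.INTER_CUBIC)
c=cv2.resize(S["color"][205:237,398:430],None,fx=5,fy=5,interpolation=cv2.INTER_CUBIC)
o=np.zeros((600,800,3),np.uint8);o[:420,:480]=a;o[:280,490:770]=b;o[290:450,490:650]=c;cv2.imwrite("pics/w2.png",o)
E
```

```text
[0.43587164 0.26605385 0.25709972] [321.96129293 320.17787121]
281 285
```

View pics/w2.png

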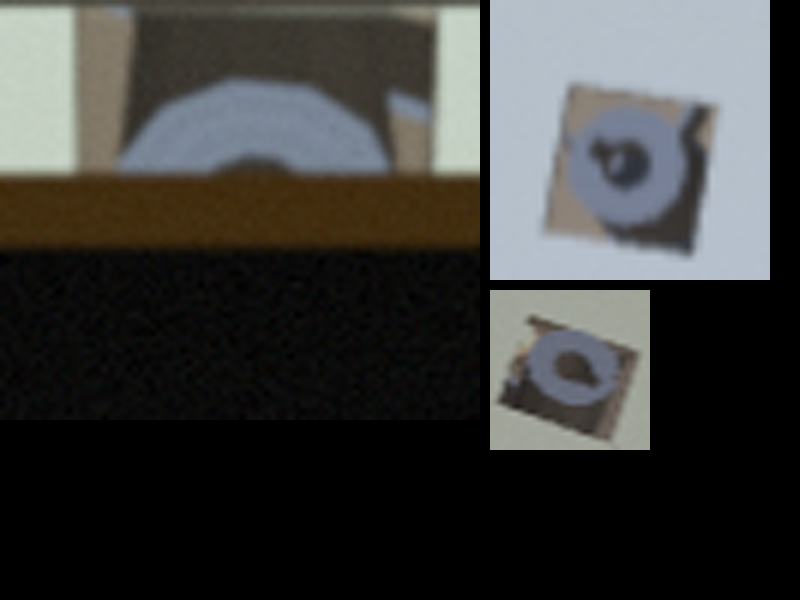

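The top crop now shows the whole hub: centre at (239.4,193.4), slot tip at (235.1,191.1). The wrist crop is hidden by the gripper, so I'll move forward for a clear close view.

jog_arm([
  {"tx":-25,"ty":0,"tz":-5,"wx":0,"wy":0,"wz":0,"gripper":1},
  {"tx":-60,"ty":0,"tz":-10,"wx":0,"wy":0,"wz":0,"gripper":1},
  {"tx":-95,"ty":0,"tz":-15,"wx":0,"wy":0,"wz":0,"gripper":1},
  {"tx":-125,"ty":0,"tz":-20,"wx":0,"wy":0,"wz":0,"gripper":1},
  {"tx":-125,"ty":0,"tz":-20,"wx":0,"wy":0,"wz":0,"gripper":1},
])

```text
time: 5.58
position: [0.5663, 0.2418, 0.2767]
tool_rot: [0.262, 3.127, -0.005]
ft_force: [-0.3, -1.4, 0.0]
grip_width: 0.995
grip_force: 0.0
```

```bash
python3 - <<'E'
from h import *
im=vision.get_image("wrist");s=ctrl.get_state();np.save("pics/w3.npy",im,allow_pickle=True)
print(s["position"])
u,v=map(int,proj(im,[.579,.242,.12]));w=im["color"];print(u-50,v-40)
a=cv2.resize(w[v-40:v+40,u-50:u+50],None,fx=7,fy=7,interpolation=cv2.INTER_CUBIC)
cv2.imwrite("pics/w3.png",a)
T=np.load("pics/t2.npy",allow_pickle=True).item();S=np.load("pics/s2.npy",allow_pickle=True).item()
for I,c,t in((T,((626-490)/7+220,164/7+170),((596-490)/7+220,148/7+170)),(S,(414.8,220.8),(420,223.4))):
    a=atz(I,*c,.12);b=atz(I,*t,.12);print(a,b,np.arctan2(*(b-a)[1::-1]))
for f in("w1","w2"):
    I=np.load(f"pics/{f}.npy",allow_pickle=True).item();print(atz(I,323.1,230.7 if f=="w1" else 285+79/6,.12))
E
```

```text
[0.56338205 0.24319594 0.27645003]
275 157
[0.57705577 0.24034084 0.12      ] [0.58439686 0.25366526 0.12      ] 1.0672244802255877
[0.58146642 0.24679512 0.12      ] [0.5867483  0.26238285 0.12      ] 1.2440903130205334
[0.55195241 0.24881614 0.12      ]
[0.55199628 0.24755773 0.12      ]
```

View pics/w3.png

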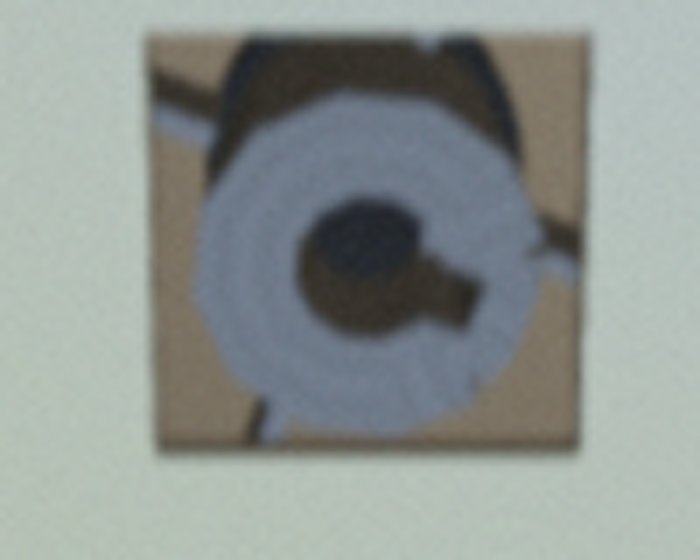

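The close wrist view shows the hub centred at crop (367,265). The slot end is at about (475,310), pointing image right and down, which is world +y/+x.

```bash
python3 - <<'E'
from h import *
I=np.load("pics/w3.npy",allow_pickle=True).item()
f=lambda x,y:atz(I,275+x/7,157+y/7,.12)
c=f(368,263.5);b=f(365,268);t=f(475,310);print(c,b,t,np.hypot(*(t-b)[:2]))
for q in (c,b):print(np.arctan2(*(t-q)[1::-1]))
for a in (f(148,36),f(590,36),f(578,448),f(157,450)):print(a)
# window corners at z .108
g=[atz(I,275+x/7,157+y/7,.108) for x,y in((148,36),(590,36),(578,448),(157,450))];print(np.mean(g,0))
s=ctrl.get_state();print(s["position"],s["joint_positions"].round(2) if hasattr(s["joint_positions"],"round") else s["joint_positions"])
E
```

```text
[0.5758921  0.24421264 0.12      ] [0.57650808 0.24365177 0.12      ] [0.58576396 0.25904573 0.12      ] 0.017962328438111044
0.9835810612066227
1.0294456629453952
[0.53655417 0.21795372 0.12      ]
[0.54734369 0.28194488 0.12      ]
[0.61024264 0.2714118  0.12      ]
[0.5997974  0.20721217 0.12      ]
[0.57637628 0.24429096 0.108     ]
[0.56338205 0.24319594 0.27645003] [-0.62  0.22  0.2   1.47 -0.04  1.45  0.99]
```

jog_arm([
  {"tx":-2.3,"ty":-25.7,"tz":1,"wx":0,"wy":0,"wz":0.1,"gripper":1},
  {"tx":-4.6,"ty":-51.4,"tz":2,"wx":0,"wy":0,"wz":0.2,"gripper":1},
  {"tx":-7,"ty":-77,"tz":4,"wx":0,"wy":0,"wz":0.3,"gripper":1},
  {"tx":-9.3,"ty":-102.7,"tz":5,"wx":0,"wy":0,"wz":0.4,"gripper":1},
  {"tx":-11.6,"ty":-128.4,"tz":6,"wx":0,"wy":0,"wz":0.502,"gripper":1},
])

```text
time: 6.05
position: [0.5501, 0.1164, 0.2711]
tool_rot: [-1.027, -2.968, 0.0]
ft_force: [0.8, -0.6, 0.5]
grip_width: 0.998
grip_force: 0.0
```

jog_arm([
  {"tx":-14.4,"ty":-21.4,"tz":1,"wx":0,"wy":0,"wz":0.1,"gripper":1},
  {"tx":-28.8,"ty":-42.8,"tz":2,"wx":0,"wy":0,"wz":0.2,"gripper":1},
  {"tx":-43.2,"ty":-64.3,"tz":4,"wx":0,"wy":0,"wz":0.3,"gripper":1},
  {"tx":-57.6,"ty":-85.7,"tz":5,"wx":0,"wy":0,"wz":0.4,"gripper":1},
  {"tx":-72,"ty":-107.1,"tz":6,"wx":0,"wy":0,"wz":0.502,"gripper":1},
])

```text
time: 6.47
position: [0.5411, -0.0123, 0.2652]
tool_rot: [-1.733, -2.62, -0.0]
ft_force: [0.2, 0.2, -0.8]
grip_width: 1.0
grip_force: 0.0
```

jog_arm([
  {"tx":-22.9,"ty":-11.9,"tz":1,"wx":0,"wy":0,"wz":0.1,"gripper":1},
  {"tx":-45.8,"ty":-23.7,"tz":2,"wx":0,"wy":0,"wz":0.2,"gripper":1},
  {"tx":-68.8,"ty":-35.6,"tz":4,"wx":0,"wy":0,"wz":0.3,"gripper":1},
  {"tx":-91.7,"ty":-47.4,"tz":5,"wx":0,"wy":0,"wz":0.4,"gripper":1},
  {"tx":-114.6,"ty":-59.3,"tz":6,"wx":0,"wy":0,"wz":0.502,"gripper":1},
])

```text
time: 6.88
position: [0.532, -0.1409, 0.2593]
tool_rot: [-2.329, -2.108, -0.0]
ft_force: [0.8, 0.5, -1.4]
grip_width: 0.999
grip_force: 0.0
```

jog_arm([
  {"tx":-30,"ty":0.8,"tz":1,"wx":0,"wy":0,"wz":0.11,"gripper":1},
  {"tx":-60,"ty":1.6,"tz":2,"wx":0,"wy":0,"wz":0.22,"gripper":1},
  {"tx":-95,"ty":2.4,"tz":4,"wx":0,"wy":0,"wz":0.34,"gripper":1},
  {"tx":-129,"ty":3.3,"tz":6,"wx":0,"wy":0,"wz":0.45,"gripper":1},
  {"tx":-129,"ty":3.3,"tz":6,"wx":0,"wy":0,"wz":0.502,"gripper":1},
])

```text
time: 7.3
position: [0.5202, -0.277, 0.2532]
tool_rot: [2.785, 1.447, -0.006]
ft_force: [-1.5, 0.0, -0.2]
grip_width: 1.0
grip_force: 0.0
```

```bash
python3 - <<'E'
from h import *
vision.get_image("wrist")
im=vision.get_image("wrist");s=ctrl.get_state();np.save("pics/w4.npy",im,allow_pickle=True)
r=R.from_rotvec(s["tool_rot"]).as_matrix();print(s["position"],r.round(3).tolist(),np.arctan2(r[1,0],r[0,0]))
print(proj(im,[.5145,-.2835,.063]),proj(im,[.552,-.229,.131]))
u,v=map(int,proj(im,[.525,-.268,.1]));u0=max(u-80,0);v0=max(v-70,0);w=im["color"];print(u0,v0)
a=cv2.resize(w[v0:v0+145,u0:u0+190],None,fx=4,fy=4,interpolation=cv2.INTER_CUBIC)
cv2.imwrite("pics/w4.png",a)
print([(d["bbox"],d["conf"]) for d in vision.spot_in("wrist","crank")])
E
```

```text
[ 0.52265811 -0.27026833  0.25312725] [[0.565, 0.825, -0.001], [0.825, -0.565, 0.0], [-0.0, -0.001, -1.0]] 0.9700693831927559
[322.37484345 190.43256265] [321.83360262 135.76289903]
242 110
[([300.8, 125.3, 343.3, 229.1], 0.88), ([197.3, 232.5, 296.8, 299.2], 0.68), ([509.8, 3.2, 535.4, 14.4], 0.68)]
```

View pics/w4.png

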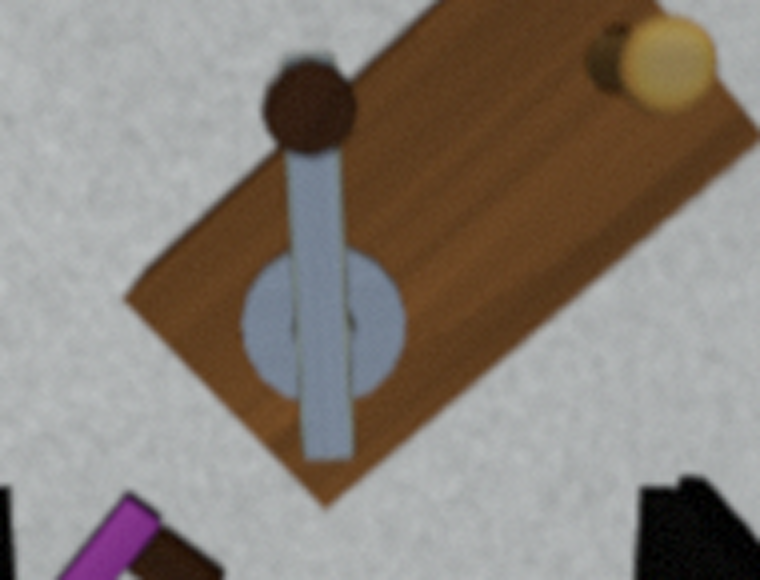

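The close view shows the grey crank in the stand: flange centre at crop (324,323), knob at (310,107), arm from (328,460) to (315,150).

```bash
python3 - <<'E'
from h import *
I=np.load("pics/w4.npy",allow_pickle=True).item()
f=lambda x,y,z:atz(I,242+x/4,110+y/4,z)
F=f(324,323,.063);K=f(310,107,.131);a=f(328,460,.101);b=f(315,150,.101);print(F,K,np.hypot(*(K-F)[:2]))
print([np.arctan2(*(q-p)[1::-1]) for p,q in((F,K),(a,b))],a+(b-a)/np.linalg.norm(b-a)*.028)
s=ctrl.get_state();print(local(F-s["position"]))
E
```

```text
[ 0.51487868 -0.28422737  0.063     ] [ 0.5497849 -0.2285113  0.131    ] 0.06574742733848774
[np.float64(1.0111177199052512), np.float64(1.0013889355576566)] [ 0.51433844 -0.28473637  0.101     ]
[-18.08362647   2.0080008  190.09395381]
```

jog_arm([
  {"tx":-8,"ty":0.8,"tz":15,"wx":0,"wy":0,"wz":-0.02,"gripper":1},
  {"tx":-17.3,"ty":1.7,"tz":45,"wx":0,"wy":0,"wz":-0.035,"gripper":1},
  {"tx":-17.3,"ty":1.7,"tz":80,"wx":0,"wy":0,"wz":-0.035,"gripper":1},
  {"tx":-17.3,"ty":1.7,"tz":110,"wx":0,"wy":0,"wz":-0.035,"gripper":1},
  {"tx":-17.3,"ty":1.7,"tz":130,"wx":0,"wy":0,"wz":-0.035,"gripper":1},
])

```text
time: 7.87
position: [0.5147, -0.2807, 0.1204]
tool_rot: [-2.743, -1.523, 0.002]
ft_force: [-0.9, -0.3, -0.0]
grip_width: 0.995
grip_force: 0.0
```

jog_arm([
  {"tx":0,"ty":0,"tz":18,"wx":0,"wy":0,"wz":0,"gripper":1},
  {"tx":0,"ty":0,"tz":35,"wx":0,"wy":0,"wz":0,"gripper":1},
  {"tx":0,"ty":0,"tz":49,"wx":0,"wy":0,"wz":0,"gripper":1},
  {"tx":0,"ty":0,"tz":49,"wx":0,"wy":0,"wz":0,"gripper":0.9},
  {"tx":0,"ty":0,"tz":49,"wx":0,"wy":0,"wz":0,"gripper":0.4},
])

```text
time: 8.28
position: [0.5155, -0.2819, 0.074]
tool_rot: [-2.746, -1.522, 0.001]
ft_force: [0.3, -0.6, -0.4]
grip_width: 0.923
grip_force: 0.0
```

jog_arm([
  {"tx":0,"ty":0,"tz":0,"wx":0,"wy":0,"wz":0,"gripper":0},
  {"tx":0,"ty":0,"tz":0,"wx":0,"wy":0,"wz":0,"gripper":0},
  {"tx":0,"ty":0,"tz":0,"wx":0,"wy":0,"wz":0,"gripper":0},
  {"tx":0,"ty":0,"tz":0,"wx":0,"wy":0,"wz":0,"gripper":0},
  {"tx":0,"ty":0,"tz":0,"wx":0,"wy":0,"wz":0,"gripper":0},
], grip_force=35)

```text
time: 8.7
position: [0.5157, -0.2841, 0.0751]
tool_rot: [2.75, 1.518, 0.001]
ft_force: [-0.2, 0.0, 0.4]
grip_width: 0.554
grip_force: 0.0
```

jog_arm([
  {"tx":0,"ty":0,"tz":0,"wx":0,"wy":0,"wz":0,"gripper":0},
  {"tx":0,"ty":0,"tz":0,"wx":0,"wy":0,"wz":0,"gripper":0},
  {"tx":0,"ty":0,"tz":0,"wx":0,"wy":0,"wz":0,"gripper":0},
  {"tx":0,"ty":0,"tz":0,"wx":0,"wy":0,"wz":0,"gripper":0},
  {"tx":0,"ty":0,"tz":0,"wx":0,"wy":0,"wz":0,"gripper":0},
], grip_force=35)

```text
time: 9.12
position: [0.5151, -0.2839, 0.0745]
tool_rot: [-2.75, -1.518, 0.001]
ft_force: [-1.0, -0.2, 1.1]
grip_width: 0.192
grip_force: 35.0
```

jog_arm([
  {"tx":0,"ty":0,"tz":0,"wx":0,"wy":0,"wz":0,"gripper":0},
  {"tx":0,"ty":0,"tz":-10,"wx":0,"wy":0,"wz":0,"gripper":0},
  {"tx":0,"ty":0,"tz":-25,"wx":0,"wy":0,"wz":0,"gripper":0},
  {"tx":0,"ty":0,"tz":-45,"wx":0,"wy":0,"wz":0,"gripper":0},
  {"tx":0,"ty":0,"tz":-65,"wx":0,"wy":0,"wz":0,"gripper":0},
], grip_force=50)

```text
time: 9.53
position: [0.5147, -0.2838, 0.14]
tool_rot: [-2.75, -1.517, 0.002]
ft_force: [-0.2, -0.2, -2.6]
grip_width: 0.188
grip_force: 50.0
```

jog_arm([
  {"tx":0,"ty":0,"tz":-25,"wx":0,"wy":0,"wz":0,"gripper":0},
  {"tx":0,"ty":0,"tz":-50,"wx":0,"wy":0,"wz":0,"gripper":0},
  {"tx":0,"ty":0,"tz":-75,"wx":0,"wy":0,"wz":0,"gripper":0},
  {"tx":0,"ty":0,"tz":-95,"wx":0,"wy":0,"wz":0,"gripper":0},
  {"tx":0,"ty":0,"tz":-110,"wx":0,"wy":0,"wz":0,"gripper":0},
])

```text
time: 9.95
position: [0.5156, -0.2844, 0.252]
tool_rot: [2.749, 1.517, 0.003]
ft_force: [0.6, -0.0, -2.9]
grip_width: 0.187
grip_force: 50.0
```

```bash
python3 - <<'E'
from h import *
im=vision.get_image("scene")
for i in range(3):
  s=ctrl.get_state();print(s["position"],s["ft_force"],s["grip_width"],s["grip_force"])
  w=vision.get_image("wrist")
print([(np.round(d["bbox"]),d["conf"]) for d in vision.spot_in("scene","crank")])
print(proj(im,[.515,-.284,.27]))
cv2.imwrite("pics/w5.png",np.hstack([cv2.resize(im["color"][90:230,190:340],(400,373)),cv2.resize(w["color"],(400,373))]))
E
```

```text
[ 0.51673341 -0.28505296  0.25463434] [ 0.35812547 -0.94756559 -0.46921409] 0.1881861783482556 49.99827682971954
[ 0.51650682 -0.2849495   0.2526424 ] [ 0.23899426 -0.98901941 -2.47236289] 0.18535382674670814 49.99784767627716
[ 0.51572101 -0.2843652   0.25056703] [ 0.83070854  0.09320608 -3.35187034] 0.18852562318418958 49.99803900718689
[(array([240., 137., 261., 153.]), 0.89), (array([232., 260., 268., 289.]), 0.89), (array([246., 148., 275., 170.]), 0.63), (array([225., 127., 238., 140.]), 0.57)]
[241.93491813 135.58343289]
```

View pics/w5.png

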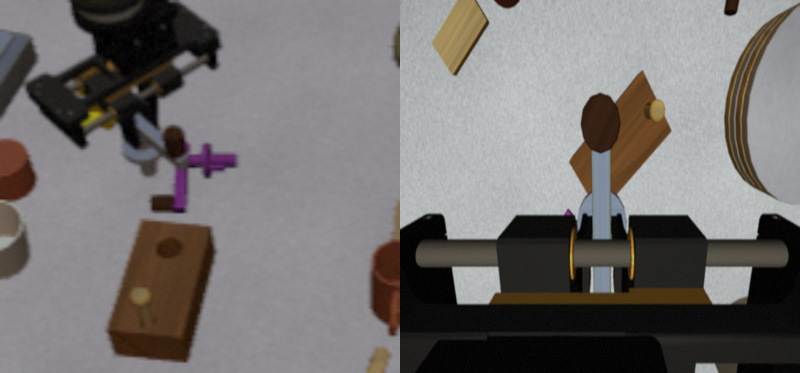

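The crank is gripped upright and clear of the stand. Now I'll carry it over the hub.

jog_arm([
  {"tx":30,"ty":-14.3,"tz":0,"wx":0,"wy":0,"wz":0,"gripper":0},
  {"tx":61,"ty":-29.1,"tz":0,"wx":0,"wy":0,"wz":0,"gripper":0},
  {"tx":94,"ty":-44.9,"tz":0,"wx":0,"wy":0,"wz":0,"gripper":0},
  {"tx":127,"ty":-60.6,"tz":0,"wx":0,"wy":0,"wz":0,"gripper":0},
  {"tx":160,"ty":-76.3,"tz":0,"wx":0,"wy":0,"wz":0,"gripper":0},
])

```text
time: 10.62
position: [0.5349, -0.1061, 0.2478]
tool_rot: [-2.749, -1.517, 0.004]
ft_force: [0.7, 0.4, -3.1]
grip_width: 0.187
grip_force: 50.0
```

jog_arm([
  {"tx":32,"ty":-15.2,"tz":0,"wx":0,"wy":0,"wz":0,"gripper":0},
  {"tx":64,"ty":-30.4,"tz":0,"wx":0,"wy":0,"wz":0,"gripper":0},
  {"tx":96,"ty":-45.7,"tz":0,"wx":0,"wy":0,"wz":0,"gripper":0},
  {"tx":128,"ty":-61,"tz":0,"wx":0,"wy":0,"wz":0,"gripper":0},
  {"tx":160,"ty":-76.3,"tz":0,"wx":0,"wy":0,"wz":0,"gripper":0},
])

```text
time: 11.03
position: [0.5556, 0.0697, 0.2477]
tool_rot: [-2.75, -1.518, 0.004]
ft_force: [0.4, -0.8, -3.3]
grip_width: 0.186
grip_force: 50.0
```

jog_arm([
  {"tx":32,"ty":-15.2,"tz":0,"wx":0,"wy":0,"wz":-0.02,"gripper":0},
  {"tx":64,"ty":-30.4,"tz":0,"wx":0,"wy":0,"wz":-0.02,"gripper":0},
  {"tx":96,"ty":-45.7,"tz":0,"wx":0,"wy":0,"wz":-0.02,"gripper":0},
  {"tx":130,"ty":-62,"tz":0,"wx":0,"wy":0,"wz":-0.02,"gripper":0},
  {"tx":158.5,"ty":-75.8,"tz":0,"wx":0,"wy":0,"wz":-0.02,"gripper":0},
])

```text
time: 11.45
position: [0.5758, 0.2455, 0.2472]
tool_rot: [-2.733, -1.547, 0.005]
ft_force: [0.7, -0.0, -2.5]
grip_width: 0.189
grip_force: 50.0
```

```bash
cat > st.py <<'E'
from h import *
P=[];F=[]
for i in range(4):
    vision.get_image("top");s=ctrl.get_state();P.append(s["position"]);F.append(s["ft_force"])
r=R.from_rotvec(s["tool_rot"]).as_matrix()
print(s["time"],np.mean(P,0).round(4),np.mean(F,0).round(2),"a",np.arctan2(r[1,0],r[0,0]),r[:,2].round(3),s["grip_width"])
print("to hub local",local(np.array([.5765,.243,0])-np.mean(P,0))[:2].round(1))
E
python3 st.py
```

```text
11.65 [0.5749 0.249  0.2466] [-0.21  1.85 -3.24] a 1.0315326285192161 [-0.004 -0.003 -1.   ] 0.18656184021782568
to hub local [-3.4  4.9]
```

jog_arm([
  {"tx":0,"ty":0,"tz":15,"wx":0,"wy":0,"wz":0,"gripper":0},
  {"tx":0,"ty":0,"tz":30,"wx":0,"wy":0,"wz":0,"gripper":0},
  {"tx":0,"ty":0,"tz":45,"wx":0,"wy":0,"wz":0,"gripper":0},
  {"tx":0,"ty":0,"tz":58,"wx":0,"wy":0,"wz":0,"gripper":0},
  {"tx":0,"ty":0,"tz":62,"wx":0,"wy":0,"wz":0,"gripper":0},
])

```text
time: 12.07
position: [0.5757, 0.2403, 0.1843]
tool_rot: [2.736, 1.543, -0.008]
ft_force: [-0.2, 0.4, -3.3]
grip_width: 0.186
grip_force: 50.0
```

```bash
python3 st.py; python3 st.py
```

```text
12.2667 [0.5767 0.2416 0.1867] [ 0.27  0.51 -2.58] a 1.0281757120246 [ 0.001  0.    -1.   ] 0.19013746349373495
to hub local [ 1. -1.]
12.4667 [0.5777 0.2427 0.1887] [-0.2  -0.03 -2.24] a 1.0287754428413154 [ 0.002  0.001 -1.   ] 0.18897207823014472
to hub local [-0.7 -1.3]
```

jog_arm([
  {"tx":0,"ty":0,"tz":3,"wx":0,"wy":0,"wz":0,"gripper":0},
  {"tx":0,"ty":0,"tz":6,"wx":0,"wy":0,"wz":0,"gripper":0},
  {"tx":0,"ty":0,"tz":8,"wx":0,"wy":0,"wz":0,"gripper":0},
  {"tx":0,"ty":0,"tz":10,"wx":0,"wy":0,"wz":0,"gripper":0},
  {"tx":0,"ty":0,"tz":12,"wx":0,"wy":0,"wz":0,"gripper":0},
])

```text
time: 12.88
position: [0.5769, 0.2427, 0.1752]
tool_rot: [-2.735, -1.546, 0.0]
ft_force: [-0.2, 0.3, 4.4]
grip_width: 0.188
grip_force: 50.0
```

```bash
python3 st.py; python3 st.py
```

```text
13.0833 [0.577  0.2427 0.1754] [-0.45 -0.04 -2.47] a 1.028833885659771 [-0. -0. -1.] 0.18352447706906505
to hub local [-0.  -0.6]
13.2833 [0.577  0.2426 0.1755] [ 0.16 -0.06 -2.89] a 1.0287779492561868 [-0. -0. -1.] 0.18595042004007814
to hub local [ 0.1 -0.6]
```

jog_arm([
  {"tx":0,"ty":0,"tz":1,"wx":0,"wy":0,"wz":0,"gripper":0},
  {"tx":0,"ty":0,"tz":2,"wx":0,"wy":0,"wz":0,"gripper":0},
  {"tx":0,"ty":0,"tz":3,"wx":0,"wy":0,"wz":0,"gripper":0},
  {"tx":0,"ty":0,"tz":4,"wx":0,"wy":0,"wz":0,"gripper":0},
  {"tx":0,"ty":0,"tz":5,"wx":0,"wy":0,"wz":0,"gripper":0},
])

```text
time: 13.7
position: [0.5787, 0.2446, 0.1744]
tool_rot: [-2.733, -1.546, -0.01]
ft_force: [-2.0, 1.6, 13.7]
grip_width: 0.187
grip_force: 50.0
```

```bash
python3 st.py
```

```text
13.9 [0.5786 0.2446 0.1744] [-1.56  1.79 11.92] a 1.029685573852393 [ 0.005  0.004 -1.   ] 0.1867422728502795
to hub local [-3.6 -1.4]
```

```bash
python3 - <<'E'
from h import *
for k in range(2):
  Fs=[];Ms=[]
  for i in range(5):
    vision.get_image("top");s=ctrl.get_state();Fs.append(s["ft_force"]);Ms.append(s["torque"])
  print(np.mean(Fs,0).round(2),np.mean(Ms,0).round(3),np.std(Ms,0).round(3),np.std(Fs,0).round(2))
# dark shaft-vs-hub geometry in scene: bbox of crank and mixer
E
```

```text
[-1.74  1.55 11.22] [ 0.119  0.626 -0.029] [0.02  0.011 0.03 ] [0.39 0.35 0.54]
[-1.81  0.87 11.26] [ 0.1    0.624 -0.002] [0.026 0.02  0.011] [0.36 0.44 0.21]
```

jog_arm([
  {"tx":0,"ty":0,"tz":-5,"wx":0,"wy":0,"wz":0,"gripper":0},
  {"tx":1.7,"ty":0,"tz":-5,"wx":0,"wy":0,"wz":0,"gripper":0},
  {"tx":1.7,"ty":0,"tz":-5,"wx":0,"wy":0,"wz":0,"gripper":0},
  {"tx":1.7,"ty":0,"tz":-3,"wx":0,"wy":0,"wz":0,"gripper":0},
  {"tx":1.7,"ty":0,"tz":-1,"wx":0,"wy":0,"wz":0,"gripper":0},
])

```text
time: 14.82
position: [0.5776, 0.2439, 0.1705]
tool_rot: [2.735, 1.546, -0.002]
ft_force: [0.4, -0.2, -2.8]
grip_width: 0.185
grip_force: 50.0
```

```bash
sed -i 's/F.append(s\["ft_force"\])/F.append(np.r_[s["ft_force"],s["torque"]])/' st.py; python3 st.py
```

```text
15.0167 [0.5774 0.2439 0.1705] [-0.23 -0.25 -2.93 -0.07  0.11 -0.01] a 1.0287617424575812 [-0.001 -0.001 -1.   ] 0.18221689030496305
to hub local [-1.1 -0.3]
```

jog_arm([
  {"tx":0,"ty":0,"tz":2,"wx":0,"wy":0,"wz":0,"gripper":0},
  {"tx":0,"ty":0,"tz":4,"wx":0,"wy":0,"wz":0,"gripper":0},
  {"tx":0,"ty":0,"tz":6,"wx":0,"wy":0,"wz":0,"gripper":0},
  {"tx":0,"ty":0,"tz":7,"wx":0,"wy":0,"wz":0,"gripper":0},
  {"tx":0,"ty":0,"tz":8,"wx":0,"wy":0,"wz":0,"gripper":0},
])

```text
time: 15.43
position: [0.5778, 0.244, 0.1633]
tool_rot: [2.735, 1.546, -0.0]
ft_force: [-0.2, -0.4, -2.6]
grip_width: 0.183
grip_force: 50.0
```

```bash
python3 st.py
```

```text
15.6333 [0.5779 0.2441 0.1634] [ 0.05 -0.24 -3.41 -0.12  0.12 -0.01] a 1.0287618050507241 [ 0.  0. -1.] 0.18452977157138425
to hub local [-1.7 -0.6]
```

jog_arm([
  {"tx":0,"ty":0,"tz":2,"wx":0,"wy":0,"wz":0,"gripper":0},
  {"tx":0,"ty":0,"tz":4,"wx":0,"wy":0,"wz":0,"gripper":0},
  {"tx":0,"ty":0,"tz":5,"wx":0,"wy":0,"wz":0,"gripper":0},
  {"tx":0,"ty":0,"tz":6,"wx":0,"wy":0,"wz":0,"gripper":0},
  {"tx":0,"ty":0,"tz":7,"wx":0,"wy":0,"wz":0,"gripper":0},
])

```text
time: 16.05
position: [0.5779, 0.2441, 0.1564]
tool_rot: [-2.735, -1.546, 0.0]
ft_force: [-0.3, 0.1, -1.3]
grip_width: 0.186
grip_force: 50.0
```

```bash
python3 st.py
```

```text
16.25 [0.5778 0.2441 0.1564] [-0.14 -0.39 -2.41 -0.13  0.11  0.01] a 1.0287763207751588 [ 0.  0. -1.] 0.18894976221445978
to hub local [-1.6 -0.6]
```

jog_arm([
  {"tx":0,"ty":0,"tz":2,"wx":0,"wy":0,"wz":0,"gripper":0},
  {"tx":0,"ty":0,"tz":4,"wx":0,"wy":0,"wz":0,"gripper":0},
  {"tx":0,"ty":0,"tz":6,"wx":0,"wy":0,"wz":0,"gripper":0},
  {"tx":0,"ty":0,"tz":8,"wx":0,"wy":0,"wz":0,"gripper":0},
  {"tx":0,"ty":0,"tz":9,"wx":0,"wy":0,"wz":0,"gripper":0},
])

```text
time: 16.67
position: [0.5777, 0.244, 0.1471]
tool_rot: [-2.735, -1.546, 0.001]
ft_force: [0.1, 0.3, -2.9]
grip_width: 0.189
grip_force: 50.0
```

```bash
python3 st.py
```

```text
16.8667 [0.5778 0.2441 0.1473] [ 0.13 -0.05 -2.91 -0.11  0.08  0.02] a 1.0288651787009333 [ 0.  0. -1.] 0.18795770650808588
to hub local [-1.6 -0.6]
```

Key is in the slot. Now I'll press it down against the spring.

jog_arm([
  {"tx":0,"ty":0,"tz":2,"wx":0,"wy":0,"wz":0,"gripper":0},
  {"tx":0,"ty":0,"tz":4,"wx":0,"wy":0,"wz":0,"gripper":0},
  {"tx":0,"ty":0,"tz":6,"wx":0,"wy":0,"wz":0,"gripper":0},
  {"tx":0,"ty":0,"tz":8,"wx":0,"wy":0,"wz":0,"gripper":0},
  {"tx":0,"ty":0,"tz":9,"wx":0,"wy":0,"wz":0,"gripper":0},
])

```text
time: 17.28
position: [0.5784, 0.2444, 0.1396]
tool_rot: [-2.735, -1.546, -0.003]
ft_force: [-2.3, -1.5, 11.3]
grip_width: 0.19
grip_force: 50.0
```

```bash
python3 st.py
```

```text
17.4833 [0.5785 0.2444 0.1397] [-1.07  0.13  5.66 -0.17  0.44 -0.01] a 1.0287826450350919 [ 0.002  0.001 -1.   ] 0.1871274698657329
to hub local [-2.5 -1.1]
```

jog_arm([
  {"tx":0,"ty":0,"tz":1,"wx":0,"wy":0,"wz":0,"gripper":0},
  {"tx":0,"ty":0,"tz":2,"wx":0,"wy":0,"wz":0,"gripper":0},
  {"tx":0,"ty":0,"tz":3,"wx":0,"wy":0,"wz":0,"gripper":0},
  {"tx":0,"ty":0,"tz":3,"wx":0,"wy":0,"wz":0,"gripper":0},
  {"tx":0,"ty":0,"tz":3,"wx":0,"wy":0,"wz":0,"gripper":0},
])

```text
time: 17.9
position: [0.5786, 0.2444, 0.1395]
tool_rot: [-2.734, -1.545, -0.004]
ft_force: [-6.1, -2.4, 17.8]
grip_width: 0.188
grip_force: 50.0
```

```bash
python3 st.py
```

```text
18.1 [0.5786 0.2444 0.1395] [-6.08 -2.48 17.38 -0.68  1.6   0.03] a 1.0287604828200267 [ 0.002  0.002 -1.   ] 0.18974622082916986
to hub local [-2.6 -1.2]
```

```bash
python3 - <<'E'
from h import *
im=vision.get_image("scene")["color"];t=vision.get_image("top")["color"]
cv2.imwrite("pics/fin.png",np.hstack([cv2.resize(im[150:300,340:490],(400,400)),cv2.resize(t[140:250,180:290],(400,400))]))
E
python3 st.py
```

```text
18.4 [0.5786 0.2444 0.1395] [-6.28 -2.45 17.85 -0.64  1.58  0.03] a 1.0287930559638472 [ 0.002  0.002 -1.   ] 0.18815703340644535
to hub local [-2.6 -1.2]
```

View pics/fin.png

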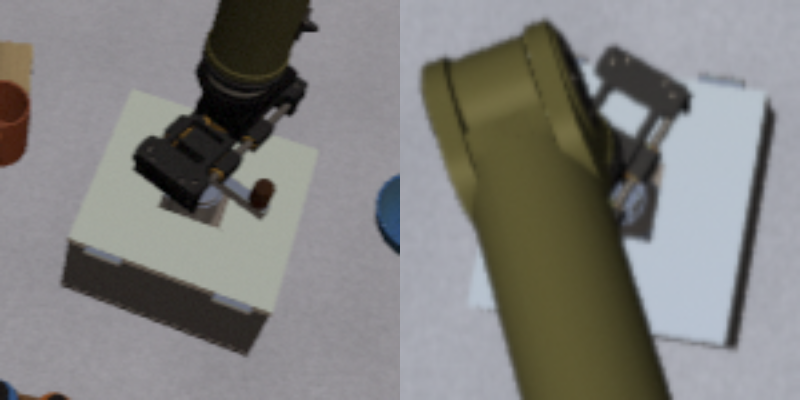

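The lid is shut, and the crank sits upright and flush on the hub at about (210,205), still gripped.

```bash
python3 -c "
from bench import ctrl
print(ctrl.close_job())"
```

```text
the job is handed in; nothing more can be done
None
```

The job is handed in, verdict not shown: the lid is shut, and the crank's key went into its slot at the aligned angle without turning; the crank is still gripped and held down flush on the hub with about 20 N.

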